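Lock the carver's hold-down with its hairpin clip

TASK

Clamp the carving blank: swing the steel strap down flat onto the blank, then slide the hairpin clip's straight leg through the cross hole in the stud, above the strap, until the bowed spring leg snaps round the stud and hugs it, and let go. Feel for the hole rather than forcing it, press gently, and leave the pot, the chisel and the carved gourd where they are.

Things in the scene. Friction and masses are not known exactly. Their poses are not given: they have to be found in the camera images.
- jig: Hold-down fixture, fixed: wooden board 230 x 100 x 12 mm (x -40 to +190, y +-50 in its frame) carrying a carving blank, a hinged steel strap and an upright steel stud. Origin: on the bench surface under the stud's axis; z up; x points from the stud along the strap to its hinge (away from the robot, within 0.4 rad). The clip goes in along +x, from the free -x side.
- stud_foot (a point): Foot of the stud: its axis at the board's top, 12 mm above the bench; axes as jig. Round 18 mm stud, flat top, stiff, does not turn. Cross hole along x, 8 mm wide, 7 mm high. A nut sets the stud's height, NOT measured: hole axis 54 to 76 mm above the bench, always 22 mm below the flat top (top 76 to 98 mm). Touch the top or feel with the clip to learn it.
- strap (a joint): Strap's hinge angle, rad: 0 = flat down on the blank (a stop), positive = raised (starts 0.4 to 0.7). Stiff hinge: stays where left; 2 to 6 N down near the free end moves it. Hinge line parallel to the fixture's y at x = 160 mm, 46 mm above the bench. Strap 42 mm wide, 6 thick; fork prongs (9 mm wide, each side of the stud) end 178 mm from the hinge. Lowered, its top is 48 mm above the bench.
- strap_press (a point): Point on the strap's top face, mid width, 122 mm from the hinge (38 mm from the stud's axis when down): a good place to press down.
- clip_grip (a point): Centre of the hairpin clip's plain steel grip block, 24 (x) x 20 (y) x 26 (z) mm, 13 mm above its underside; grip it across y. x points along the legs. The block stands on the bench, the legs level, clear of it. Both legs are 5 mm round steel wire, axes 3 mm above this point (16 mm above the block's underside); a wire bend reaches 10 mm behind the block. Mass about 120 g.
- clip_tip (a point): Blunt end (slightly bevelled) of the clip's straight leg, on its axis, 76.5 mm ahead (x) of the grip block's centre, at y = -5 mm and 3 mm above it. Same axes as clip_grip.
- clip_seat (a point): Point on the straight leg's axis level with the middle of the spring leg's bow: 44 mm ahead (x) of the block's centre, y = -5 mm, 3 mm above. Fully home it lies on the stud's axis. Same axes as clip_grip.
- flare_tip (a point): End of the spring leg, flared outward, 65 mm ahead of the block's centre, y = +9.5 mm. The leg is sprung at the block and lies beside the straight one at +y: narrow, bowed out (the seat), narrow, flared. Pushing it over the stud takes 5 to 20 N, then it snaps in and the push drops; beyond the seat the resistance rises steeply.
- pot: Grey stone-like pot, 76 mm wide, 75 mm high, origin at the centre of its underside. A bystander.
- chisel: Carving chisel with wooden handle, 200 mm long, lying flat, origin at its middle on the bench. A bystander.
- gourd: Carved dark wooden gourd, 68 mm wide, 92 mm high, origin at the centre of its underside. A bystander.
Things that resemble listed ones, but are neither listed nor needed, are in the scene too. What is shaped like the jig but yellow is not meant.

How it is judged:
On the way, in this order (a step that is already met when the one before it is completed fails the run):
1. the strap is swung down onto the blank (value of joint strap below 0.05 rad), for 0.2 s.
2. the clip is through the stud's hole with the stud in its bow (x of clip_seat in the frame of jig between -0.004 and 0.004 m and y of clip_seat in the frame of jig between -0.004 and 0.004 m and z of clip_seat in the frame of jig between 0.05 and 0.0775 m), for 0.2 s.
At the end, for the whole second after the job is handed in: The strap is down (joint under 0.05 rad) and the clip, released and at rest, has its straight leg through the stud's cross hole with the bow's middle within 4 mm of the stud's axis along and across the fixture, 50 to 77.5 mm above the bench, its legs within 0.35 rad of the hole's direction (all of step 2 and value of joint strap below 0.05 rad and angle between the x axis of clip_seat and the x axis of jig, either way round below 0.35 rad and linear speed of clip below 0.02 m/s); the robot touches nothing.
It fails at once if the clip is forced against the fixture with more than 35 N (contact force between clip and jig above 35 N).
It fails at once if the fingers press on the fixture with more than 60 N (contact force between the fingers and jig above 60 N).
It fails at once if the pot is shifted by more than 30 mm (distance of pot from where it was at the start of the episode above 0.03 m).
It fails at once if the chisel is shifted by more than 30 mm (distance of chisel from where it was at the start of the episode above 0.03 m).
It fails at once if the gourd is shifted by more than 30 mm (distance of gourd from where it was at the start of the episode above 0.03 m).
It also fails if it takes over 56 s, if anything falls off the work surface, if the arm or the gripper's body presses on something with over 40 N, if the wrist force passes 120 N, or if a joint passes its speed limit or range.

ROBOT

A 6-joint arm with a two-finger parallel gripper is mounted at the origin on the work surface. World frame = base frame: x ahead of the robot, y to its left, z up, the work surface at z = 0. Lengths are in m, angles in rad, forces in N, time in s.
With the tool pointing down it reaches from about 0.275 to 0.75 m from the base axis. Payload 10.2 kg.
Tool frame: the origin (TCP) lies at the very end of the fingers, on their centre line; the grasp point (between the pads) lies 19 mm behind it; z points along the fingers, y is the direction in which the jaws open and shut (so a half turn about z gives the same grasp; the last joint's range is limited). The gripper opens to 88 mm and grips with 3 to 60 N. Pads are 18 mm wide; open, the fingers measure 123 mm over their backs; the gripper's body (75 mm by 187 mm) begins 45 mm behind the grasp point.
Start: joints at [0.908, 0.313, 1.498, -0, 1.331, -0.223], TCP at [0.224, 0.475, 0.239] pointing down, gripper open.
Joint ranges: [-2.94, 2.94], [-0.97, 2.17], [0.19, 2.56], [-1.23, 4.37], [0.02, 3.11], [-2.88, 2.88]. Speed limits (rad/s): [2.39, 2.39, 3.01, 3.14, 3.14, 3.14].

INTERFACE

Orientations are given as a rotation vector (axis times angle).
In Python, from cell import r gives the robot as it stands.
- The arm moves only by the shell command python3 -m jog 'ROWS'. ROWS is JSON, a list of rows, each an object of numbers: "x", "y", "z": the shift along the tool's x, y, z in mm; "roll": the turn about the tool's z in rad; "grip": the closure, from -1 (fully open) to 1 (shut). A call has exactly 10 rows; each row is the pose to reach, as a shift and turn from the pose commanded when the call began, along the tool's axes at that moment; what a row does not reach only later rows make up. A row lasts 1/8 s, in which the tool goes at most 62.5 mm and 10.7 degrees, less where a joint would pass 70% of its speed; a pose out of reach is approached as far as the arm can. A call with a gripper value outside its range is refused whole. The fingers move at their own pace and stop on an object; the grip force is fixed at half the most. Time passes only in rows, so rows that repeat a pose let the fingers close, or fill a call up. It gives the time, the measured TCP pose, the force and the opening at its end, in the units of the state.
- r.state(): the state, without advancing time (a new reading comes with each control period).
- r.snapshot(name): name is "scene" or "side" or "wrist"; returns the picture (384x512x3 uint8, blue, green, red); there is no depth.
- r.camera_model(name): a dict with "fovy" (degrees; the focal length in pixels is half the picture's height over the tangent of half this angle, whatever the lens; pixels are square), "cx", "cy" (the principal point, pixels), "rvec" (rotation vector, rad) and "tvec" (3), from world to camera coordinates, as OpenCV has them; the wrist camera has in their place "mount" (4x4, takes a point from camera to tool coordinates, whose origin is the TCP and whose axes are the flange's). Camera axes: x right, y down, z forward; pixel columns grow to the right and rows downward; lengths in m; the calibration is good to about 2 mm. A picture is of the moment at which its call begins: read the wrist's pose just before it. camera_model takes no time and is no camera call.
- r.job_done(): hands the job in, once; it reports no verdict.
The state is a dict: "time_s": time; "joint_pos": joint angles; "joint_vel": joint speeds; "effort": joint torques, N m; "tcp_pos": TCP position; "eef_rot": TCP orientation; "ft_force": force on the tool from outside, world axes, zero at the start; "moment": the same for the moment, N m; "opening": opening from 0.0 (shut) to 1.0 (fully open).
Only numpy, scipy, OpenCV 4.12 (cv2) and the standard library are available. Lean on these libraries where they do the work, as an engineer would, in place of code of your own. Each camera call takes 0.05 s, during which the arm holds its last target. There are 200 camera calls.

## Working session

There is one attempt and no reset: what is moved stays moved. The work goes in short steps, Python scripts to look and compute and a shell command to move; the robot and the scene stay as the last step left them, time stands still between calls to the robot, and variables do not carry over. Pictures are saved under pics/ and viewed, about 8 in all and at most 12, crops included, and the job is handed in when it is done.

```bash
ls; mkdir -p pics
cat > h.py <<'E'
import numpy as np, cv2
from scipy.spatial.transform import Rotation as R
from cell import r
def cam(n, st=None):
    m=r.camera_model(n); f=192/np.tan(np.radians(m['fovy'])/2)
    K=np.array([[f,0,m['cx']],[0,f,m['cy']],[0,0,1]])
    if 'mount' in m:
        T=np.eye(4);T[:3,:3]=R.from_rotvec(st['eef_rot']).as_matrix();T[:3,3]=st['tcp_pos']
        M=np.linalg.inv(T@np.array(m['mount'])); Rm,t=M[:3,:3],M[:3,3]
    else:
        Rm=R.from_rotvec(m['rvec']).as_matrix();t=np.array(m['tvec'])
    return K,Rm,t,m
def ray(c,px):
    K,Rm,t,_=c
    d=Rm.T@np.linalg.solve(K,[px[0],px[1],1]); return -Rm.T@t,d
def onz(c,px,z):
    o,d=ray(c,px); return o+d*(z-o[2])/d[2]
def proj(c,P):
    K,Rm,t,_=c; q=K@(Rm@np.array(P).T+t[:,None] if np.ndim(P)>1 else (Rm@np.array(P)+t)[:,None]); return (q[:2]/q[2]).T
E
python3 - <<'E'
from h import *
st=r.state()
for n in ['scene','side','wrist']:
    im=r.snapshot(n); cv2.imwrite(f'pics/{n}0.png',im); m=r.camera_model(n); print(n,m)
a=cv2.imread('pics/scene0.png');b=cv2.imread('pics/side0.png')
cv2.imwrite('pics/s.png',cv2.resize(a,(800,600),interpolation=cv2.INTER_CUBIC)); cv2.imwrite('pics/d.png',cv2.resize(b,(800,600),interpolation=cv2.INTER_CUBIC))
print(st)
E
```

```text
pics
scene {'fovy': 55.97752704028113, 'cx': 253.94185103308868, 'cy': 192.28750899783506, 'rvec': array([ 1.92826444,  1.47493376, -0.63968606]), 'tvec': array([-0.13833656, -0.26972173,  1.39140605])}
side {'fovy': 43.23001316518548, 'cx': 260.25946958727064, 'cy': 195.55057254602784, 'rvec': array([ 2.16938579, -0.69230006,  0.32417883]), 'tvec': array([-0.36694373,  0.23135503,  1.35373964])}
wrist {'fovy': 70.28413495113294, 'cx': 259.38591090263577, 'cy': 190.67313603003072, 'mount': array([[ 3.22515021e-04, -9.53823078e-01, -3.00368827e-01,
         7.81077516e-02],
       [ 9.99999661e-01,  8.01474324e-05,  8.19220966e-04,
         4.84819465e-04],
       [-7.57318073e-04, -3.00368990e-01,  9.53822780e-01,
        -1.44699449e-01],
       [ 0.00000000e+00,  0.00000000e+00,  0.00000000e+00,
         1.00000000e+00]])}
{'time_s': 0.0, 'joint_pos': array([ 9.07605937e-01,  3.13450560e-01,  1.49843345e+00, -1.76987601e-05,
        1.33097903e+00, -2.23392236e-01]), 'joint_vel': array([ 2.65422617e-03, -3.10184029e-04,  8.32360411e-04,  1.58959803e-03,
        9.48507610e-04,  8.27849627e-05]), 'effort': array([ 3.78357909e-04, -4.02203357e+01, -2.52273452e+01,  6.95584947e-02,
        3.52099934e-02, -1.50548367e-04]), 'tcp_pos': array([0.22338076, 0.47483879, 0.23816214]), 'eef_rot': array([-6.85157114e-01, -3.06542575e+00,  1.81392174e-03]), 'ft_force': array([-0.55335733, -0.29911239,  0.63990641]), 'moment': array([0.00454149, 0.02414939, 0.04177908]), 'opening': 0.9973259487719435}
```

View pics/s.png

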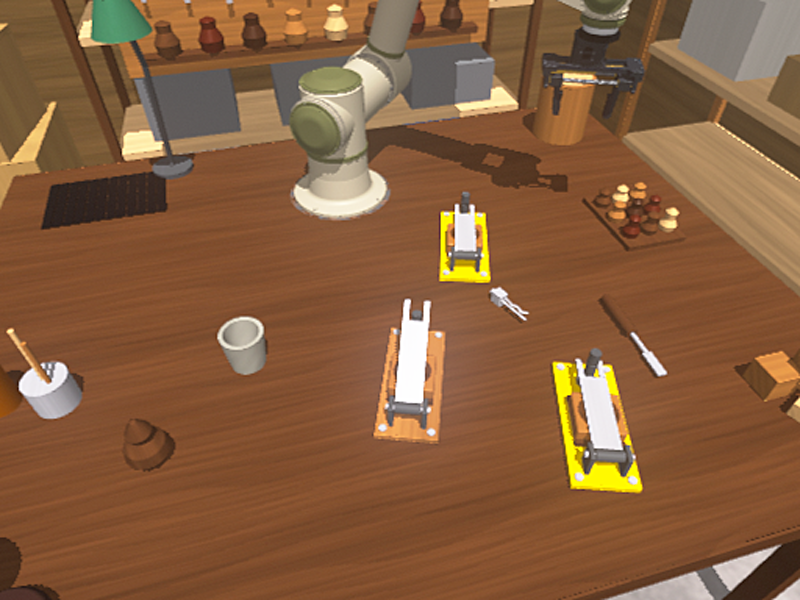

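View pics/d.png

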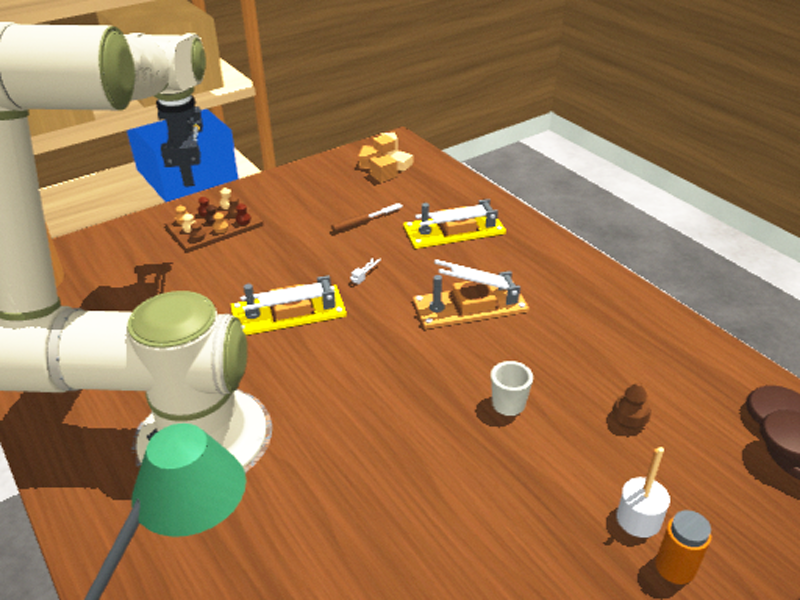

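The jig candidates in the scene picture (800 px wide) are the wooden one at (412,370) and the yellow ones at (465,245) and (597,425). I choose the wooden one. The only clip is at (508,302), with the chisel at (633,335), the pot at (243,345) and the gourd at (147,445). Next is a close crop.

Run:
```python
from h import *
a=cv2.imread('pics/scene0.png');b=cv2.imread('pics/side0.png')
def crop(i,x,y,w,h,W,H): return cv2.resize(i[y:y+h,x:x+w],(W,H),interpolation=cv2.INTER_CUBIC)
# scene jig: x235-290? y185-285
L=crop(a,225,185,80,120,400,600)      # x5
C1=crop(a,305,175,40,37,400,370)      # x10
C2=crop(b,260,160,80,46,400,230)      # x5
cv2.imwrite('pics/c1.png',np.hstack([L,np.vstack([C1,C2])]))
```

```text
(no output)
```

View pics/c1.png

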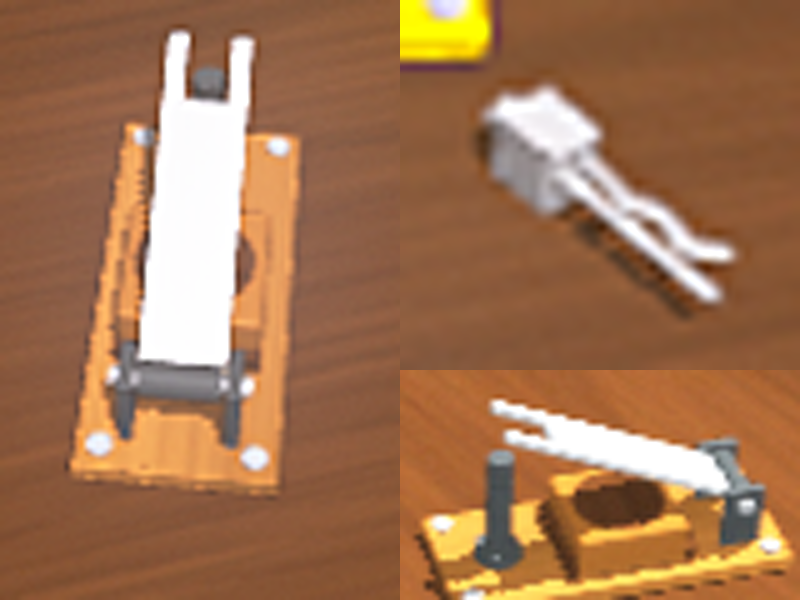

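The crop confirms both choices. The jig is wooden with its strap raised. The clip's straight-leg tip is at scene pixel (336.6,204.5) and its flare at (338.3,200.5).

Run:
```python
from h import *
from scipy.optimize import least_squares
c=cam('scene');s=cam('side')
q=lambda u,v,x,y,k:((u+.5)/k+x-.5,(v+.5)/k+y-.5)
cor=[(128,125),(299,140),(280,486),(73,468)]
P=np.array([onz(c,q(u,v,225,185,5),.012) for u,v in cor]);print(P)
L=np.array([[-40,-50],[-40,50],[190,50],[190,-50]])/1e3
f=lambda p:np.ravel(L@np.array([[np.cos(p[2]),np.sin(p[2])],[-np.sin(p[2]),np.cos(p[2])]])+p[:2]-P[:,:2])
o=least_squares(f,[.4,.1,0]);print('jig',o.x,np.abs(o.fun).max())
tip=onz(c,q(316,295,305,175,10),.016);fl=onz(c,q(333,255,305,175,10),.016);root=onz(c,q(162,178,305,175,10),.016)
print(tip,fl,root,np.linalg.norm(tip-root),np.arctan2(*(tip-root)[1::-1]))
# stud top via triangulation: scene top centre, side top centre
sp=q(208,76,225,185,5); dp=q(499-400,455-370,260,160,5)
o1,d1=ray(c,sp);o2,d2=ray(s,dp)
A=np.stack([d1,-d2],1);k=np.linalg.lstsq(A,o2-o1,rcond=None)[0];print('studtop',o1+k[0]*d1,o2+k[1]*d2)
for n,px in dict(pot=(243*.64,345*.64),gourd=(147*.64,455*.64),chisel=(633*.64,335*.64)).items(): print(n,onz(c,px,.02))
print(R.from_rotvec(r.state()['eef_rot']).as_matrix().round(3))
```

```text
[[ 4.93258270e-01  4.95190675e-06  1.20000000e-02]
 [ 5.30493937e-01  9.09008880e-02  1.20000000e-02]
 [ 7.43279353e-01  1.01740003e-02  1.20000000e-02]
 [ 7.07460606e-01 -8.31263293e-02  1.20000000e-02]]
jig [ 0.54864957  0.03148306 -0.36819192] 0.0016283214236784416
[0.54153931 0.24459348 0.016     ] [0.5277253  0.25622699 0.016     ] [0.48404952 0.22072034 0.016     ] 0.06224951698733873 0.39359079426059995
studtop [0.54783941 0.03039241 0.09596156] [0.54750813 0.0311834  0.09651709]
pot [ 0.47256209 -0.26483403  0.02      ]
gourd [ 0.6578179  -0.41799804  0.02      ]
chisel [0.63340667 0.41077871 0.02      ]
[[-0.905  0.426 -0.001]
 [ 0.426  0.905 -0.001]
 [ 0.    -0.001 -1.   ]]
```

```bash
python3 -m jog '[{"x":-58,"y":-29,"z":3,"roll":-0.01,"grip":1},{"x":-116,"y":-58,"z":6,"roll":-0.02,"grip":1},{"x":-174,"y":-87,"z":9,"roll":-0.03,"grip":1},{"x":-232,"y":-116,"z":12,"roll":-0.04,"grip":1},{"x":-290,"y":-145,"z":15,"roll":-0.05,"grip":1},{"x":-348,"y":-174,"z":18,"roll":-0.06,"grip":1},{"x":-406,"y":-203,"z":21,"roll":-0.07,"grip":1},{"x":-464,"y":-232,"z":24,"roll":-0.072,"grip":1},{"x":-523,"y":-260,"z":27,"roll":-0.072,"grip":1},{"x":-523,"y":-260,"z":30,"roll":-0.072,"grip":1}]'
cat > st.py <<'E'
from h import *
J=np.array([.5482,.0314]);a=-.368
s=r.state();M=R.from_rotvec(s['eef_rot']).as_matrix();p=s['tcp_pos']
j=np.array([[np.cos(a),np.sin(a)],[-np.sin(a),np.cos(a)]])@(p[:2]-J)
f=s['ft_force'];fj=np.array([[np.cos(a),np.sin(a)],[-np.sin(a),np.cos(a)]])@f[:2]
print('t',s['time_s'],'tcp',p.round(4),'yaw-back',round(np.arctan2(-M[1,0],-M[0,0]),4),'jig mm',(j*1e3).round(1),'F jig',fj.round(1),f[2].round(1),'open',round(s['opening'],3),'q',s['joint_pos'].round(2))
E
python3 st.py
```

```text
time_s: 1.4
tcp_pos: [0.5873, 0.0142, 0.2078]
eef_rot: [-0.579, -3.087, 0.0]
ft_force: [-0.8, 0.8, 1.3]
opening: 0.006
t 1.4 tcp [0.5873 0.0142 0.2078] yaw-back -0.3707 jig mm [42.7 -1.9] F jig [-1.   0.5] 1.3 open 0.006 q [-0.17  0.47  1.35 -0.    1.32 -1.37]
```

```bash
python3 -m jog '[{"z":25,"y":-2,"grip":1},{"z":45,"y":-2,"grip":1},{"z":60,"y":-2,"grip":1},{"z":75,"y":-2,"grip":1},{"z":90,"y":-2,"grip":1},{"z":105,"y":-2,"grip":1},{"z":120,"y":-2,"grip":1},{"z":135,"y":-2,"grip":1},{"z":148,"y":-2,"grip":1},{"z":154,"y":-2,"grip":1}]'; python3 st.py
```

```text
t 1.4 tcp [0.5873 0.0142 0.2078] yaw-back -0.3707 jig mm [42.7 -1.9] F jig [-1.   0.5] 1.3 open 0.006 q [-0.17  0.47  1.35 -0.    1.32 -1.37]validation failed for argument at $[0]...
```

Every row may need all its keys, or the key order may matter. I'll add x and roll.

```bash
python3 -m jog '[{"x":0,"y":-2,"z":25,"roll":0,"grip":1},{"x":0,"y":-2,"z":45,"roll":0,"grip":1},{"x":0,"y":-2,"z":60,"roll":0,"grip":1},{"x":0,"y":-2,"z":75,"roll":0,"grip":1},{"x":0,"y":-2,"z":90,"roll":0,"grip":1},{"x":0,"y":-2,"z":105,"roll":0,"grip":1},{"x":0,"y":-2,"z":120,"roll":0,"grip":1},{"x":0,"y":-2,"z":135,"roll":0,"grip":1},{"x":0,"y":-2,"z":148,"roll":0,"grip":1},{"x":0,"y":-2,"z":154,"roll":0,"grip":1}]'; python3 st.py
```

```text
time_s: 2.65
tcp_pos: [0.585, 0.0153, 0.0537]
eef_rot: [-0.574, -3.087, -0.0]
ft_force: [-0.6, 0.4, 2.7]
opening: 0.003
t 2.65 tcp [0.585  0.0153 0.0537] yaw-back -0.3678 jig mm [40.1 -1.7] F jig [-0.8  0.2] 2.7 open 0.003 q [-0.17  0.64  1.51  0.    0.99 -1.38]
```

```bash
python3 -m jog '[{"x":0,"y":0,"z":2,"roll":0,"grip":1},{"x":0,"y":0,"z":4,"roll":0,"grip":1},{"x":0,"y":0,"z":5,"roll":0,"grip":1},{"x":0,"y":0,"z":6,"roll":0,"grip":1},{"x":0,"y":0,"z":6.5,"roll":0,"grip":1},{"x":0,"y":0,"z":7,"roll":0,"grip":1},{"x":0,"y":0,"z":7,"roll":0,"grip":1},{"x":0,"y":0,"z":7,"roll":0,"grip":1},{"x":0,"y":0,"z":7,"roll":0,"grip":1},{"x":0,"y":0,"z":7,"roll":0,"grip":1}]'; python3 st.py
```

```text
time_s: 3.9
tcp_pos: [0.5854, 0.0152, 0.0484]
eef_rot: [0.574, 3.088, -0.0]
ft_force: [-4.6, -0.3, 7.1]
opening: 0.007
t 3.9 tcp [0.5854 0.0152 0.0484] yaw-back -0.3677 jig mm [40.6 -1.7] F jig [-4.2 -2. ] 7.1 open 0.007 q [-0.17  0.65  1.51 -0.    0.98 -1.38]
```

```bash
python3 -m jog '[{"x":0,"y":0,"z":-40,"roll":0,"grip":1},{"x":0,"y":0,"z":-68,"roll":0,"grip":1},{"x":20,"y":1,"z":-68,"roll":0,"grip":1},{"x":41,"y":2,"z":-65,"roll":0,"grip":1},{"x":41,"y":2,"z":-58,"roll":0,"grip":1},{"x":41,"y":2,"z":-54,"roll":0,"grip":1},{"x":41,"y":2,"z":-50,"roll":0,"grip":1},{"x":41,"y":2,"z":-47,"roll":0,"grip":1},{"x":41,"y":2,"z":-46,"roll":0,"grip":1},{"x":41,"y":2,"z":-46,"roll":0,"grip":1}]'; python3 st.py
```

```text
time_s: 5.15
tcp_pos: [0.5479, 0.0318, 0.0938]
eef_rot: [0.575, 3.088, 0.0]
ft_force: [0.8, -1.0, 0.1]
opening: 0.003
t 5.15 tcp [0.5479 0.0318 0.0938] yaw-back -0.3679 jig mm [-0.4  0.3] F jig [ 1.1 -0.6] 0.1 open 0.003 q [-0.16  0.52  1.6   0.    1.02 -1.36]
```

```bash
python3 -m jog '[{"x":0,"y":0,"z":1,"roll":0,"grip":1},{"x":0,"y":0,"z":2,"roll":0,"grip":1},{"x":0,"y":0,"z":3,"roll":0,"grip":1},{"x":0,"y":0,"z":3.5,"roll":0,"grip":1},{"x":0,"y":0,"z":4,"roll":0,"grip":1},{"x":0,"y":0,"z":4,"roll":0,"grip":1},{"x":0,"y":0,"z":4,"roll":0,"grip":1},{"x":0,"y":0,"z":4,"roll":0,"grip":1},{"x":0,"y":0,"z":4,"roll":0,"grip":1},{"x":0,"y":0,"z":4,"roll":0,"grip":1}]'; python3 st.py
```

```text
time_s: 6.4
tcp_pos: [0.5482, 0.0318, 0.0934]
eef_rot: [0.573, 3.087, -0.001]
ft_force: [-14.1, 0.7, 33.0]
opening: 0.002
t 6.4 tcp [0.5482 0.0318 0.0934] yaw-back -0.3673 jig mm [-0.1  0.4] F jig [-13.4  -4.4] 33.0 open 0.002 q [-0.16  0.52  1.6  -0.    1.02 -1.36]
```

```bash
python3 -m jog '[{"x":0,"y":0,"z":-40,"roll":0,"grip":1},{"x":20,"y":25,"z":-80,"roll":-0.13,"grip":1},{"x":43,"y":50,"z":-80,"roll":-0.26,"grip":0},{"x":66,"y":77,"z":-80,"roll":-0.39,"grip":-1},{"x":90,"y":104,"z":-80,"roll":-0.52,"grip":-1},{"x":113,"y":130,"z":-75,"roll":-0.65,"grip":-1},{"x":133,"y":156,"z":-70,"roll":-0.758,"grip":-1},{"x":133,"y":156,"z":-70,"roll":-0.758,"grip":-1},{"x":133,"y":156,"z":-70,"roll":-0.758,"grip":-1},{"x":133,"y":156,"z":-70,"roll":-0.758,"grip":-1}]'; python3 st.py
python3 - <<'E'
from h import *
import pickle
st=r.state();im=r.snapshot('wrist');pickle.dump(st,open('w1.pkl','wb'))
cv2.imwrite('pics/w1.png',im);cv2.imwrite('pics/w1b.png',cv2.resize(im[60:330,80:440],(800,600),interpolation=cv2.INTER_CUBIC))
E
```

```text
time_s: 7.65
tcp_pos: [0.4803, 0.2244, 0.1599]
eef_rot: [-0.606, 3.082, -0.0]
ft_force: [-0.4, -1.0, 0.5]
opening: 0.891
t 7.65 tcp [0.4803 0.2244 0.1599] yaw-back 0.3881 jig mm [-132.8  155.6] F jig [-0.  -1.1] 0.5 open 0.891 q [ 0.22  0.4   1.59 -0.    1.15 -1.74]
```

View pics/w1b.png

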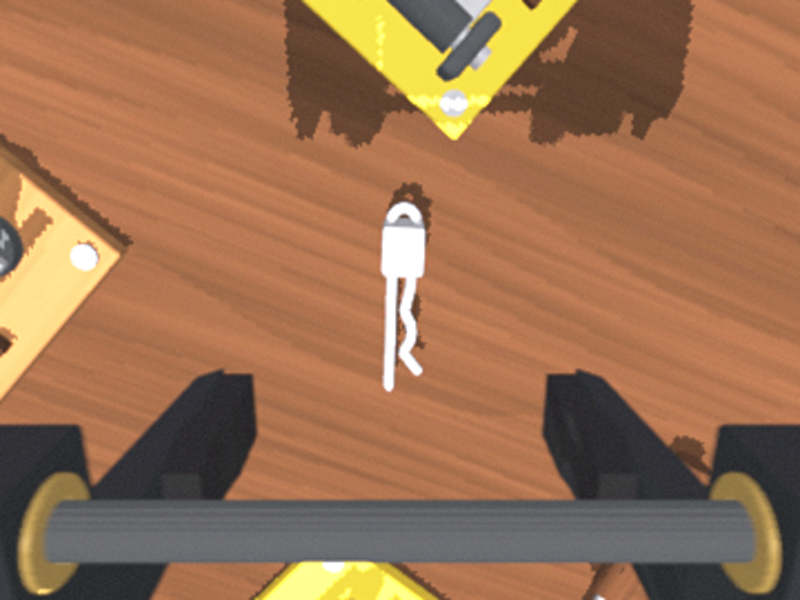

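Run:
```python
from h import *
import pickle
st=pickle.load(open('w1.pkl','rb'));c=cam('wrist',st);k=800/360
q=lambda u,v:((u+.5)/k+80-.5,(v+.5)/k+60-.5)
w={n:onz(c,q(*p),z) for n,p,z in [('bl',(383.5,227),.026),('br',(423.5,226),.026),('fr',(425,276),.026),('fl',(382,276),.026),('tip',(388.5,390),.016),('root',(391.5,280),.016),('flare',(419,373),.016)]}
for n in w: print(n,w[n].round(4))
from scipy.optimize import least_squares
L={'bl':(-12,-10),'br':(-12,10),'fr':(12,10),'fl':(12,-10),'tip':(76.5,-5),'root':(12,-5),'flare':(65,9.5)}
def f(p): 
    C,S=np.cos(p[2]),np.sin(p[2]); return np.ravel([(p[0]+(C*x-S*y)/1e3-w[n][0],p[1]+(S*x+C*y)/1e3-w[n][1]) for n,(x,y) in L.items()])
o=least_squares(f,[.47,.22,.39],loss='soft_l1',f_scale=.001);print(o.x,(o.fun*1e3).round(1))
M=R.from_rotvec(st['eef_rot']).as_matrix();d=np.r_[o.x[:2],.003]-st['tcp_pos'];print('tool shift',(M.T@d*1e3).round(1),'roll',-(o.x[2]-np.arctan2(-M[1,0],-M[0,0])))
s=cam('wrist',st);print('stud top px chk',proj(s,[.5482,.0314,.0936]))
```

```text
bl [0.4633 0.2102 0.026 ]
br [0.4558 0.2273 0.026 ]
fr [0.4779 0.2374 0.026 ]
fl [0.4857 0.2184 0.026 ]
tip [0.5452 0.2455 0.016 ]
root [0.4886 0.2243 0.016 ]
flare [0.5301 0.2566 0.016 ]
[0.47139308 0.2237565  0.36033459] [ 0.4 -0.   0.8  1.6  1.2 -0.1  0.5  0.2 -0.4  0.5 -4.2 -1.  -1.2 -1. ]
tool shift [  8.5   2.8 156.9] roll 0.027797573140110166
stud top px chk [[  6.93308889 191.72997264]]
```

The picture shows the block's top at crop pixels (383–424, 226–276), the tip at (388,390) and the flare at (419,373). The clip's approach is clear, so I'll descend and grip.

```bash
python3 -m jog '[{"x":8,"y":3,"z":40,"roll":0.02,"grip":-1},{"x":8,"y":3,"z":80,"roll":0.02,"grip":-1},{"x":8,"y":3,"z":110,"roll":0.02,"grip":-1},{"x":8,"y":3,"z":130,"roll":0.02,"grip":-1},{"x":8,"y":3,"z":145,"roll":0.02,"grip":-1},{"x":8,"y":3,"z":153,"roll":0.02,"grip":-1},{"x":8,"y":3,"z":156,"roll":0.02,"grip":-1},{"x":8,"y":3,"z":156,"roll":0.02,"grip":-1},{"x":8,"y":3,"z":156,"roll":0.02,"grip":0.2},{"x":8,"y":3,"z":156,"roll":0.02,"grip":0.5}]'; python3 st.py;  python3 -m jog '[{"x":0,"y":0,"z":0,"roll":0,"grip":1},{"x":0,"y":0,"z":0,"roll":0,"grip":1},{"x":0,"y":0,"z":0,"roll":0,"grip":1},{"x":0,"y":0,"z":0,"roll":0,"grip":1},{"x":0,"y":0,"z":0,"roll":0,"grip":1},{"x":0,"y":0,"z":0,"roll":0,"grip":1},{"x":0,"y":0,"z":-20,"roll":0,"grip":1},{"x":0,"y":0,"z":-60,"roll":0,"grip":1},{"x":0,"y":0,"z":-97,"roll":0,"grip":1},{"x":0,"y":0,"z":-97,"roll":0,"grip":1}]'; python3 st.py
```

```text
time_s: 8.95
tcp_pos: [0.4715, 0.225, 0.0041]
eef_rot: [-0.578, 3.087, 0.0]
ft_force: [0.1, 0.3, -0.8]
opening: 0.797
t 8.95 tcp [0.4715 0.225  0.0041] yaw-back 0.3703 jig mm [-141.3  153.1] F jig [-0.   0.3] -0.8 open 0.797 q [ 0.22  0.62  1.73 -0.    0.79 -1.72]
time_s: 10.2
tcp_pos: [0.4723, 0.2253, 0.1027]
eef_rot: [-0.578, 3.083, 0.0]
ft_force: [0.4, 0.6, -2.2]
opening: 0.224
t 10.2 tcp [0.4723 0.2253 0.1027] yaw-back 0.3704 jig mm [-140.6  153.6] F jig [0.2 0.7] -2.2 open 0.224 q [ 0.22  0.46  1.68  0.    1.   -1.72]
```

Run:
```python
from h import *
c=cam('scene')
for p in [(441,212),(485,212),(490,280),(440,280)]: print('board',onz(c,(p[0]*.64,p[1]*.64),.012).round(3))
print('studtop',onz(c,(464*.64,196*.64),.09).round(3))
s=r.state();M=R.from_rotvec(s['eef_rot']).as_matrix()
print((M.T@(np.array([.4520,.0739,.16])-s['tcp_pos'])*1e3).round(1))
```

```text
board [0.168 0.204 0.012]
board [0.195 0.302 0.012]
board [0.419 0.224 0.012]
board [0.392 0.128 0.012]
studtop [0.231 0.231 0.09 ]
[  73.4 -133.8  -57.6]
```

```bash
python3 -m jog '[{"x":0,"y":0,"z":-30,"roll":0,"grip":1},{"x":12,"y":-22,"z":-57,"roll":0.12,"grip":1},{"x":24,"y":-44,"z":-57,"roll":0.25,"grip":1},{"x":36,"y":-66,"z":-57,"roll":0.37,"grip":1},{"x":48,"y":-88,"z":-57,"roll":0.5,"grip":1},{"x":60,"y":-110,"z":-57,"roll":0.62,"grip":1},{"x":73,"y":-134,"z":-57,"roll":0.738,"grip":1},{"x":73,"y":-134,"z":-57,"roll":0.738,"grip":1},{"x":73,"y":-134,"z":-57,"roll":0.738,"grip":1},{"x":73,"y":-134,"z":-57,"roll":0.738,"grip":1}]'; python3 st.py
python3 - <<'E'
from h import *
import pickle
st=r.state();im=r.snapshot('wrist');pickle.dump(st,open('w2.pkl','wb'))
cv2.imwrite('pics/w2.png',im);cv2.imwrite('pics/w2b.png',cv2.resize(im[150:384,100:412],(800,600),interpolation=cv2.INTER_CUBIC))
E
```

```text
time_s: 11.45
tcp_pos: [0.4516, 0.0744, 0.1574]
eef_rot: [-0.571, -3.089, -0.0]
ft_force: [0.4, 0.6, -1.5]
opening: 0.224
t 11.45 tcp [0.4516 0.0744 0.1574] yaw-back -0.3659 jig mm [-105.6    5.4] F jig [0.2 0.7] -1.5 open 0.224 q [-0.09  0.25  1.81  0.    1.08 -1.3 ]
```

View pics/w2b.png

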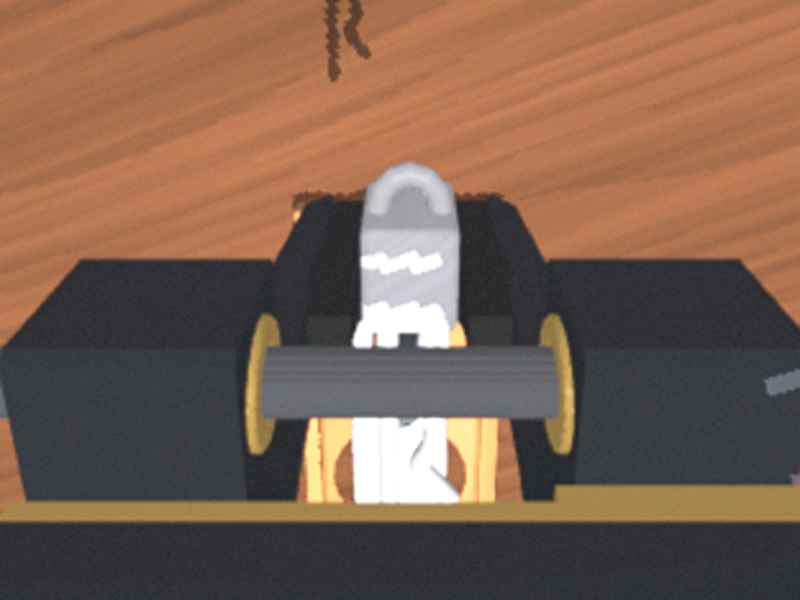

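```bash
python3 -m jog '[{"x":0,"y":-0.4,"z":35,"roll":0.002,"grip":1},{"x":0,"y":-0.4,"z":70,"roll":0.002,"grip":1},{"x":0,"y":-0.4,"z":90,"roll":0.002,"grip":1},{"x":0,"y":-0.4,"z":97.5,"roll":0.002,"grip":1},{"x":-4,"y":-0.4,"z":97.5,"roll":0.002,"grip":1},{"x":-8,"y":-0.4,"z":97.5,"roll":0.002,"grip":1},{"x":-12,"y":-0.4,"z":97.5,"roll":0.002,"grip":1},{"x":-15,"y":-0.4,"z":97.5,"roll":0.002,"grip":1},{"x":-15,"y":-0.4,"z":97.5,"roll":0.002,"grip":1},{"x":-15,"y":-0.4,"z":97.5,"roll":0.002,"grip":1}]'; python3 st.py
python3 - <<'E'
from h import *
for n in ['scene','side']: cv2.imwrite(f'pics/{n}3.png',r.snapshot(n))
a=cv2.imread('pics/scene3.png');b=cv2.imread('pics/side3.png')
cv2.imwrite('pics/c3.png',np.vstack([cv2.resize(a[165:215,235:315],(640,400),interpolation=cv2.INTER_CUBIC)[:300],cv2.resize(b[165:205,245:325],(640,320),interpolation=cv2.INTER_CUBIC)[:300]]))
E
```

```text
time_s: 12.75
tcp_pos: [0.4655, 0.0679, 0.0602]
eef_rot: [-0.578, -3.088, -0.0]
ft_force: [-0.5, 0.6, -1.6]
opening: 0.224
t 12.75 tcp [0.4655 0.0679 0.0602] yaw-back -0.3698 jig mm [-90.3   4.3] F jig [-0.6  0.4] -1.6 open 0.224 q [-0.11  0.43  1.86  0.    0.85 -1.31]
```

View pics/c3.png

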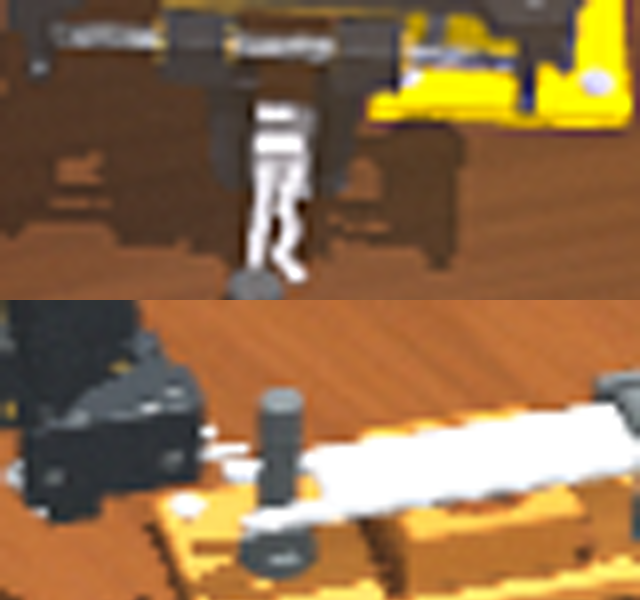

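The scene crop shows the straight leg in line with the stud at (257,265–285), and the side view shows it near hole height. I'll feel gently.

```bash
python3 -m jog '[{"x":0,"y":0.5,"z":0.3,"roll":0,"grip":1},{"x":-1,"y":0.5,"z":0.3,"roll":0,"grip":1},{"x":-2,"y":0.5,"z":0.3,"roll":0,"grip":1},{"x":-3,"y":0.5,"z":0.3,"roll":0,"grip":1},{"x":-4,"y":0.5,"z":0.3,"roll":0,"grip":1},{"x":-5,"y":0.5,"z":0.3,"roll":0,"grip":1},{"x":-6,"y":0.5,"z":0.3,"roll":0,"grip":1},{"x":-6,"y":0.5,"z":0.3,"roll":0,"grip":1},{"x":-6,"y":0.5,"z":0.3,"roll":0,"grip":1},{"x":-6,"y":0.5,"z":0.3,"roll":0,"grip":1}]'; python3 st.py
```

```text
time_s: 14.1
tcp_pos: [0.4713, 0.0662, 0.0599]
eef_rot: [-0.578, -3.088, 0.0]
ft_force: [0.6, -0.7, -1.4]
opening: 0.225
t 14.1 tcp [0.4713 0.0662 0.0599] yaw-back -0.3698 jig mm [-84.3   4.8] F jig [ 0.9 -0.4] -1.4 open 0.225 q [-0.11  0.44  1.85 -0.    0.85 -1.31]
```

```bash
python3 -m jog '[{"x":-0.5,"y":0,"z":0,"roll":0,"grip":1},{"x":-1,"y":0,"z":0,"roll":0,"grip":1},{"x":-1.5,"y":0,"z":0,"roll":0,"grip":1},{"x":-2,"y":0,"z":0,"roll":0,"grip":1},{"x":-2.5,"y":0,"z":0,"roll":0,"grip":1},{"x":-2.5,"y":0,"z":0,"roll":0,"grip":1},{"x":-2.5,"y":0,"z":0,"roll":0,"grip":1},{"x":-2.5,"y":0,"z":0,"roll":0,"grip":1},{"x":-2.5,"y":0,"z":0,"roll":0,"grip":1},{"x":-2.5,"y":0,"z":0,"roll":0,"grip":1}]'; python3 st.py
```

```text
time_s: 15.35
tcp_pos: [0.4736, 0.0653, 0.0599]
eef_rot: [-0.578, -3.088, 0.0]
ft_force: [0.1, 0.1, -1.7]
opening: 0.224
t 15.35 tcp [0.4736 0.0653 0.0599] yaw-back -0.3698 jig mm [-81.7   4.8] F jig [0.1 0.1] -1.7 open 0.224 q [-0.11  0.44  1.84 -0.    0.86 -1.31]
```

```bash
python3 -m jog '[{"x":-0.5,"y":0,"z":0,"roll":0,"grip":1},{"x":-1,"y":0,"z":0,"roll":0,"grip":1},{"x":-1.5,"y":0,"z":0,"roll":0,"grip":1},{"x":-2,"y":0,"z":0,"roll":0,"grip":1},{"x":-2.5,"y":0,"z":0,"roll":0,"grip":1},{"x":-3,"y":0,"z":0,"roll":0,"grip":1},{"x":-3,"y":0,"z":0,"roll":0,"grip":1},{"x":-3,"y":0,"z":0,"roll":0,"grip":1},{"x":-3,"y":0,"z":0,"roll":0,"grip":1},{"x":-3,"y":0,"z":0,"roll":0,"grip":1}]'; python3 st.py
```

```text
time_s: 16.6
tcp_pos: [0.4764, 0.0642, 0.0599]
eef_rot: [0.578, 3.088, -0.0]
ft_force: [-0.2, 0.6, -2.2]
opening: 0.226
t 16.6 tcp [0.4764 0.0642 0.0599] yaw-back -0.3698 jig mm [-78.8   4.8] F jig [-0.4  0.5] -2.2 open 0.226 q [-0.11  0.45  1.83 -0.    0.86 -1.31]
```

```bash
python3 -m jog '[{"x":-1,"y":0,"z":0,"roll":0,"grip":1},{"x":-2,"y":0,"z":0,"roll":0,"grip":1},{"x":-3,"y":0,"z":0,"roll":0,"grip":1},{"x":-4,"y":0,"z":0,"roll":0,"grip":1},{"x":-5,"y":0,"z":0,"roll":0,"grip":1},{"x":-6,"y":0,"z":0,"roll":0,"grip":1},{"x":-7,"y":0,"z":0,"roll":0,"grip":1},{"x":-7,"y":0,"z":0,"roll":0,"grip":1},{"x":-7,"y":0,"z":0,"roll":0,"grip":1},{"x":-7,"y":0,"z":0,"roll":0,"grip":1}]'; python3 st.py
```

```text
time_s: 17.85
tcp_pos: [0.483, 0.0616, 0.0599]
eef_rot: [0.577, 3.088, -0.0]
ft_force: [0.1, 0.5, -1.4]
opening: 0.225
t 17.85 tcp [0.483  0.0616 0.0599] yaw-back -0.3698 jig mm [-71.7   4.8] F jig [-0.1  0.5] -1.4 open 0.225 q [-0.11  0.46  1.81 -0.    0.87 -1.32]
```

```bash
python3 -m jog '[{"x":-1,"y":0,"z":0,"roll":0,"grip":1},{"x":-2,"y":0,"z":0,"roll":0,"grip":1},{"x":-3,"y":0,"z":0,"roll":0,"grip":1},{"x":-4,"y":0,"z":0,"roll":0,"grip":1},{"x":-5,"y":0,"z":0,"roll":0,"grip":1},{"x":-6,"y":0,"z":0,"roll":0,"grip":1},{"x":-7,"y":0,"z":0,"roll":0,"grip":1},{"x":-7,"y":0,"z":0,"roll":0,"grip":1},{"x":-7,"y":0,"z":0,"roll":0,"grip":1},{"x":-7,"y":0,"z":0,"roll":0,"grip":1}]'; python3 st.py
```

```text
time_s: 19.1
tcp_pos: [0.4894, 0.0592, 0.0599]
eef_rot: [-0.578, -3.088, -0.0]
ft_force: [-1.2, 1.5, -2.6]
opening: 0.226
t 19.1 tcp [0.4894 0.0592 0.0599] yaw-back -0.3698 jig mm [-64.9   4.8] F jig [-1.7  0.9] -2.6 open 0.226 q [-0.12  0.47  1.8   0.    0.88 -1.32]
```

```bash
python3 -m jog '[{"x":-1,"y":0,"z":0,"roll":0,"grip":1},{"x":-2,"y":0,"z":0,"roll":0,"grip":1},{"x":-3,"y":0,"z":0,"roll":0,"grip":1},{"x":-4,"y":0,"z":0,"roll":0,"grip":1},{"x":-5,"y":0,"z":0,"roll":0,"grip":1},{"x":-5,"y":0,"z":0,"roll":0,"grip":1},{"x":-5,"y":0,"z":0,"roll":0,"grip":1},{"x":-5,"y":0,"z":0,"roll":0,"grip":1},{"x":-5,"y":0,"z":0,"roll":0,"grip":1},{"x":-5,"y":0,"z":0,"roll":0,"grip":1}]'; python3 st.py
```

```text
time_s: 20.35
tcp_pos: [0.4917, 0.0584, 0.0591]
eef_rot: [-0.575, -3.082, -0.001]
ft_force: [-10.9, 7.2, 0.9]
opening: 0.222
t 20.35 tcp [0.4917 0.0584 0.0591] yaw-back -0.3692 jig mm [-62.4   4.8] F jig [-12.8   2.8] 0.9 open 0.222 q [-0.12  0.48  1.79  0.    0.88 -1.32]
```

```bash
python3 -m jog '[{"x":-0.5,"y":0,"z":0,"roll":0,"grip":1},{"x":-1,"y":0,"z":0,"roll":0,"grip":1},{"x":-1.5,"y":0,"z":0,"roll":0,"grip":1},{"x":-2,"y":0,"z":0,"roll":0,"grip":1},{"x":-2,"y":0,"z":0,"roll":0,"grip":1},{"x":-2,"y":0,"z":0,"roll":0,"grip":1},{"x":-2,"y":0,"z":0,"roll":0,"grip":1},{"x":-2,"y":0,"z":0,"roll":0,"grip":1},{"x":-2,"y":0,"z":0,"roll":0,"grip":1},{"x":-2,"y":0,"z":0,"roll":0,"grip":1}]'; python3 st.py
```

```text
time_s: 21.6
tcp_pos: [0.4958, 0.0571, 0.0599]
eef_rot: [-0.577, -3.088, -0.001]
ft_force: [-3.1, 6.3, -0.3]
opening: 0.22
t 21.6 tcp [0.4958 0.0571 0.0599] yaw-back -0.3693 jig mm [-58.1   5.2] F jig [-5.1  4.7] -0.3 open 0.22 q [-0.12  0.48  1.78  0.    0.88 -1.32]
```

```bash
python3 -m jog '[{"x":-1,"y":0,"z":0,"roll":0,"grip":1},{"x":-2,"y":0,"z":0,"roll":0,"grip":1},{"x":-3,"y":0,"z":0,"roll":0,"grip":1},{"x":-4,"y":0,"z":0,"roll":0,"grip":1},{"x":-4,"y":0,"z":0,"roll":0,"grip":1},{"x":-4,"y":0,"z":0,"roll":0,"grip":1},{"x":-4,"y":0,"z":0,"roll":0,"grip":1},{"x":-4,"y":0,"z":0,"roll":0,"grip":1},{"x":-4,"y":0,"z":0,"roll":0,"grip":1},{"x":-4,"y":0,"z":0,"roll":0,"grip":1}]'; python3 st.py
```

```text
time_s: 22.85
tcp_pos: [0.5005, 0.0556, 0.0601]
eef_rot: [0.577, 3.086, 0.002]
ft_force: [2.0, 6.3, -3.6]
opening: 0.224
t 22.85 tcp [0.5005 0.0556 0.0601] yaw-back -0.3695 jig mm [-53.2   5.4] F jig [-0.4  6.6] -3.6 open 0.224 q [-0.12  0.49  1.77  0.    0.89 -1.32]
```

```bash
python3 -m jog '[{"x":-1,"y":0,"z":0,"roll":0,"grip":1},{"x":-2,"y":0,"z":0,"roll":0,"grip":1},{"x":-3,"y":0,"z":0,"roll":0,"grip":1},{"x":-4,"y":0,"z":0,"roll":0,"grip":1},{"x":-5,"y":0,"z":0,"roll":0,"grip":1},{"x":-5,"y":0,"z":0,"roll":0,"grip":1},{"x":-5,"y":0,"z":0,"roll":0,"grip":1},{"x":-5,"y":0,"z":0,"roll":0,"grip":1},{"x":-5,"y":0,"z":0,"roll":0,"grip":1},{"x":-5,"y":0,"z":0,"roll":0,"grip":1}]'; python3 st.py
```

```text
time_s: 24.1
tcp_pos: [0.5049, 0.0536, 0.06]
eef_rot: [0.577, 3.087, 0.001]
ft_force: [1.3, 4.8, -2.3]
opening: 0.225
t 24.1 tcp [0.5049 0.0536 0.06  ] yaw-back -0.3696 jig mm [-48.3   5.1] F jig [-0.5  5. ] -2.3 open 0.225 q [-0.13  0.5   1.75  0.    0.89 -1.33]
```

Seat at about −4 mm; push on a little and watch for a rise in force.

```bash
python3 -m jog '[{"x":-0.5,"y":0,"z":0,"roll":0,"grip":1},{"x":-1,"y":0,"z":0,"roll":0,"grip":1},{"x":-1.5,"y":0,"z":0,"roll":0,"grip":1},{"x":-2,"y":0,"z":0,"roll":0,"grip":1},{"x":-2.5,"y":0,"z":0,"roll":0,"grip":1},{"x":-3,"y":0,"z":0,"roll":0,"grip":1},{"x":-3,"y":0,"z":0,"roll":0,"grip":1},{"x":-3,"y":0,"z":0,"roll":0,"grip":1},{"x":-3,"y":0,"z":0,"roll":0,"grip":1},{"x":-3,"y":0,"z":0,"roll":0,"grip":1}]'; python3 st.py
```

```text
time_s: 25.35
tcp_pos: [0.5073, 0.0522, 0.06]
eef_rot: [0.578, 3.088, -0.0]
ft_force: [0.9, 3.4, -2.1]
opening: 0.228
t 25.35 tcp [0.5073 0.0522 0.06  ] yaw-back -0.3699 jig mm [-45.6   4.7] F jig [-0.4  3.5] -2.1 open 0.228 q [-0.13  0.5   1.75 -0.    0.9  -1.33]
```

```bash
python3 -m jog '[{"x":-0.5,"y":0,"z":0,"roll":0,"grip":1},{"x":-1,"y":0,"z":0,"roll":0,"grip":1},{"x":-1.5,"y":0,"z":0,"roll":0,"grip":1},{"x":-2,"y":0,"z":0,"roll":0,"grip":1},{"x":-2,"y":0,"z":0,"roll":0,"grip":1},{"x":-2,"y":0,"z":0,"roll":0,"grip":1},{"x":-2,"y":0,"z":0,"roll":0,"grip":1},{"x":-2,"y":0,"z":0,"roll":0,"grip":1},{"x":-2,"y":0,"z":0,"roll":0,"grip":1},{"x":-2,"y":0,"z":0,"roll":0,"grip":1}]'; python3 st.py
python3 - <<'E'
from h import *
for n in ['scene','side']: cv2.imwrite(f'pics/{n}4.png',r.snapshot(n))
a=cv2.imread('pics/scene4.png');b=cv2.imread('pics/side4.png')
cv2.imwrite('pics/c4.png',np.vstack([cv2.resize(a[178:208,235:299],(640,300),interpolation=cv2.INTER_CUBIC),cv2.resize(b[170:200,250:314],(640,300),interpolation=cv2.INTER_CUBIC)]))
E
```

```text
time_s: 26.6
tcp_pos: [0.509, 0.0515, 0.0599]
eef_rot: [-0.578, -3.088, 0.0]
ft_force: [-0.4, 5.2, -1.1]
opening: 0.225
t 26.6 tcp [0.509  0.0515 0.0599] yaw-back -0.3698 jig mm [-43.8   4.7] F jig [-2.2  4.7] -1.1 open 0.225 q [-0.13  0.5   1.74 -0.    0.9  -1.33]
```

View pics/c4.png

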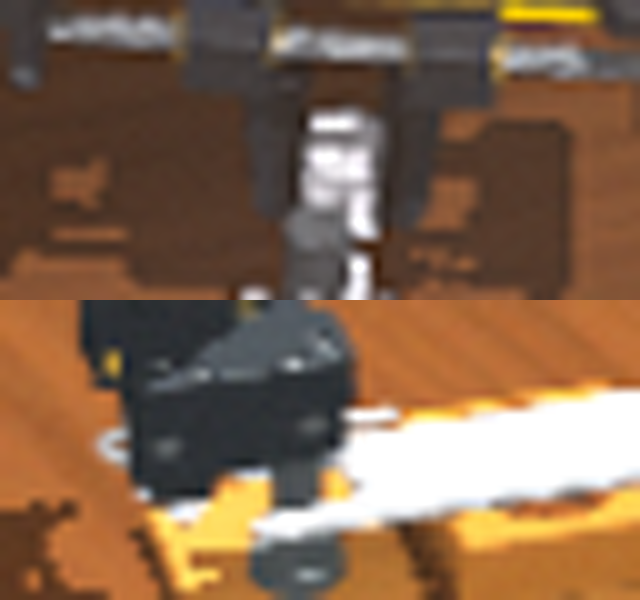

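The y force was lowest near TCP jig x ≈ −45, and resistance is now rising, so the stud sits in the bow. The picture agrees, with the spring leg beside the stud at (355,240). I'll release and lift straight up.

```bash
python3 -m jog '[{"x":0,"y":0,"z":0,"roll":0,"grip":0.3},{"x":0,"y":0,"z":0,"roll":0,"grip":0},{"x":0,"y":0,"z":0,"roll":0,"grip":-0.3},{"x":0,"y":0,"z":0,"roll":0,"grip":-0.6},{"x":0,"y":0,"z":0,"roll":0,"grip":-0.6},{"x":0,"y":0,"z":-15,"roll":0,"grip":-0.6},{"x":0,"y":0,"z":-40,"roll":0,"grip":-0.6},{"x":0,"y":0,"z":-80,"roll":0,"grip":-0.6},{"x":0,"y":0,"z":-120,"roll":0,"grip":-0.6},{"x":0,"y":0,"z":-120,"roll":0,"grip":-0.6}]'; python3 st.py
python3 - <<'E'
from h import *
import pickle
for n in ['scene','side']: cv2.imwrite(f'pics/{n}5.png',r.snapshot(n))
st=r.state(); w=r.snapshot('wrist'); cv2.imwrite('pics/w5.png',w); pickle.dump(st,open('w5.pkl','wb'))
a=cv2.imread('pics/scene5.png');b=cv2.imread('pics/side5.png')
L=np.vstack([cv2.resize(a[175:215,240:300],(450,300),interpolation=cv2.INTER_CUBIC),cv2.resize(b[165:205,255:315],(450,300),interpolation=cv2.INTER_CUBIC)])
cv2.imwrite('pics/c5.png',np.hstack([L,cv2.resize(w[90:340,185:330],(348,600),interpolation=cv2.INTER_CUBIC)]))
E
```

```text
time_s: 27.95
tcp_pos: [0.5103, 0.0514, 0.1835]
eef_rot: [0.576, 3.082, 0.001]
ft_force: [-0.0, -1.4, -0.5]
opening: 0.799
t 27.95 tcp [0.5103 0.0514 0.1835] yaw-back -0.3696 jig mm [-42.6   5.1] F jig [ 0.5 -1.3] -0.5 open 0.799 q [-0.13  0.33  1.62 -0.    1.18 -1.33]
```

View pics/c5.png

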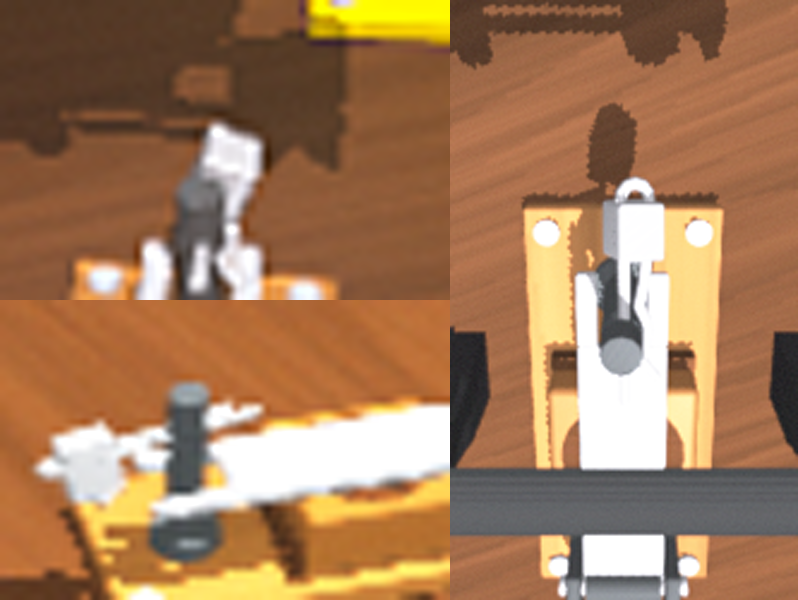

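```bash
python3 - <<'E'
from h import *
import pickle
st=pickle.load(open('w5.pkl','rb'));c=cam('wrist',st)
q=lambda u,v:((u-450+.5)/2.4+185-.5,(v+.5)/2.4+90-.5)
a=-.368;Rj=np.array([[np.cos(a),np.sin(a)],[-np.sin(a),np.cos(a)]])
st_=onz(c,q(621,356),.0936)
print('stud',st_.round(4))
for n,p in dict(bl=(616,203),br=(663,203),fr=(664,262),fl=(617,263)).items():
    print(n,(Rj@(onz(c,q(*p),.0818)-st_)[:2]*1e3).round(1))
E
python3 st.py
```

```text
stud [0.5467 0.0342 0.0936]
bl [-58.7  -1.7]
br [-58.7  16.2]
fr [-34.9  17. ]
fl [-34.5  -1.5]
t 28.1 tcp [0.5087 0.0516 0.1795] yaw-back -0.3698 jig mm [-44.2   4.6] F jig [-0.  -0.5] -0.7 open 0.802 q [-0.13  0.34  1.62  0.    1.18 -1.33]
```

Block centre relative to the stud comes out at (−46.7, +7.5) mm against a nominal (−44, +5). The arm was still moving during that picture, so I'll re-measure at rest, closer overhead.

```bash
python3 -m jog '[{"x":-20,"y":0,"z":0,"roll":0,"grip":-0.6},{"x":-40,"y":0,"z":0,"roll":0,"grip":-0.6},{"x":-50,"y":0,"z":0,"roll":0,"grip":-0.6},{"x":-50,"y":0,"z":0,"roll":0,"grip":-0.6},{"x":-50,"y":0,"z":0,"roll":0,"grip":-0.6},{"x":-50,"y":0,"z":0,"roll":0,"grip":-0.6},{"x":-50,"y":0,"z":0,"roll":0,"grip":-0.6},{"x":-50,"y":0,"z":0,"roll":0,"grip":-0.6},{"x":-50,"y":0,"z":0,"roll":0,"grip":-0.6},{"x":-50,"y":0,"z":0,"roll":0,"grip":-0.6}]'; python3 st.py
python3 - <<'E'
from h import *
import pickle
st=r.state(); w=r.snapshot('wrist'); cv2.imwrite('pics/w6.png',w); pickle.dump(st,open('w6.pkl','wb'))
c=cam('wrist',st);a=-.368;J=np.array([.5482,.0314])
x=np.array([np.cos(a),np.sin(a)]);y=np.array([-x[1],x[0]])
P=proj(c,np.array([[*(J+x*u+y*v),z] for u,v,z in [(-44,5,.0818),(0,0,.0936)]]));print(P)
m=P.mean(0).astype(int);x0=max(m[0]-80,0);y0=max(m[1]-60,0);print(x0,y0)
cv2.imwrite('pics/c6.png',cv2.resize(w[y0:y0+120,x0:x0+160],(800,600),interpolation=cv2.INTER_CUBIC))
E
```

```text
time_s: 29.35
tcp_pos: [0.5557, 0.0334, 0.1799]
eef_rot: [-0.578, -3.088, 0.0]
ft_force: [-0.0, -0.2, 0.3]
opening: 0.801
t 29.35 tcp [0.5557 0.0334 0.1799] yaw-back -0.3698 jig mm [6.2 4.6] F jig [ 0.  -0.2] 0.3 open 0.801 q [-0.15  0.43  1.49 -0.    1.22 -1.35]
[[ 155.69044263 1074.07310943]
 [ 253.40132574  189.68534587]]
124 571Traceback (most recent call last):
  File "<stdin>", line 8, in <module>
cv2.error: OpenCV(4.12.0) /io/opencv/modules/imgproc/src/resize.cpp:4208: error: (-215:Assertion failed) !ssize.empty() in function 'resize'
```

Run:
```python
from h import *
import pickle
st=pickle.load(open('w6.pkl','rb'));w=cv2.imread('pics/w6.png')
c=cam('wrist',st);a=-.368;J=np.array([.5482,.0314])
x=np.array([np.cos(a),np.sin(a)]);y=np.array([-x[1],x[0]])
P=proj(c,np.array([[*(J+(x*u+y*v)/1e3),z] for u,v,z in [(-44,5,.0818),(0,0,.0936)]]));print(P)
m=P.mean(0).astype(int);x0=max(m[0]-80,0);y0=max(m[1]-60,0);print(x0,y0)
cv2.imwrite('pics/c6.png',cv2.resize(w[y0:y0+120,x0:x0+160],(800,600),interpolation=cv2.INTER_CUBIC))
```

```text
[[258.95030487 137.93150228]
 [253.40132574 189.68534587]]
176 103
```

View pics/c6.png

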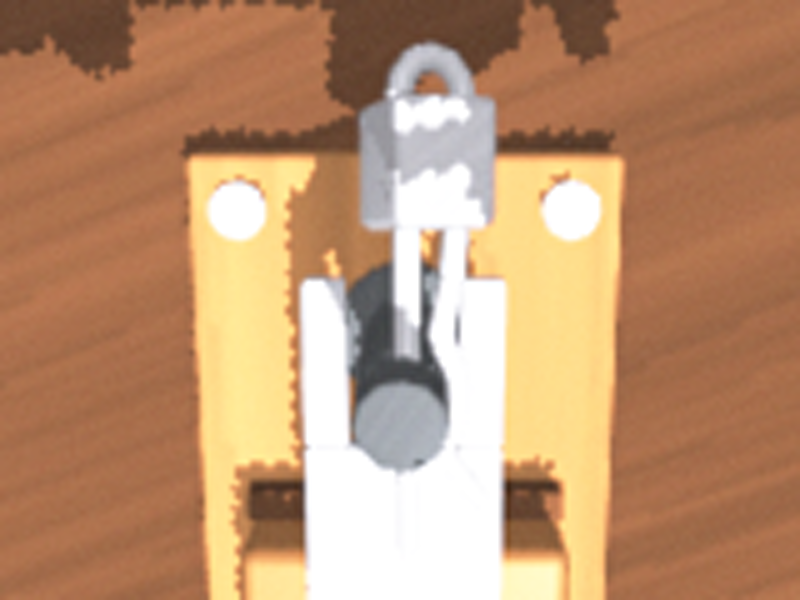

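Run:
```python
from h import *
import pickle
st=pickle.load(open('w6.pkl','rb'));c=cam('wrist',st);a=-.368
Rj=np.array([[np.cos(a),np.sin(a)],[-np.sin(a),np.cos(a)]]);J=np.array([.5482,.0314])
q=lambda u,v:((u+.5)/5+176-.5,(v+.5)/5+103-.5)
S=onz(c,q(402,425),.0936)[:2]
for n,p,z in [('stud top',(402,425),.0936),('leg entry',(407,357),.0716),('leg root',(408,231),.0716),('block back top l',(394,97),.084),('br',(494,97),.080),('block front l',(394,228),.084),('fr',(494,225),.080),('screwL',(237,210),.014),('screwR',(572,210),.014)]:
    P=onz(c,q(*p),z)[:2];print(n,'rel J',(Rj@(P-J)*1e3).round(1),'rel stud',(Rj@(P-S)*1e3).round(1))
```

```text
stud top rel J [-1.9  2.3] rel stud [0. 0.]
leg entry rel J [-8.8  3.1] rel stud [-6.9  0.7]
leg root rel J [-32.9   3.3] rel stud [-30.9   1. ]
block back top l rel J [-57.7   1.1] rel stud [-55.8  -1.2]
br rel J [-57.5  18.5] rel stud [-55.6  16.2]
block front l rel J [-35.3   1. ] rel stud [-33.4  -1.3]
fr rel J [-35.2  18.8] rel stud [-33.3  16.5]
screwL rel J [-28.8 -35.8] rel stud [-26.9 -38.1]
screwR rel J [-28.7  40.1] rel stud [-26.8  37.8]
```

At rest the block centre is 44.6 mm behind the stud axis (nominal 44) and the leg is 0.8 mm off centre. The spring leg hugs the stud, the strap is flat and the gripper is clear, so I'll hand in.

```bash
python3 -c "
from cell import r
print(r.job_done())"
```

```text
the job is handed in; nothing more can be done
None
```

The blank is clamped and the job is handed in; no verdict was reported. The strap is flat on the blank, and the clip is through the stud's hole with its bow round the stud. The last move ended at 29.4 s of the 56 s allowed.

- **Strap:** I pressed it down with about 7 N. It stopped with the fingertips reading 48.4 mm above the bench (48 expected).
- **Hole height:** I touched the stud's top at about 93.5 mm, which puts the hole axis near 71.5 mm. That touch reached 33 N, more than I intended, but under the 60 N limit.
- **Clip:** The straight leg entered the hole without resistance. The highest push I read while getting the spring leg over the stud was about 13 N. It then dropped, and it had started to rise again at the seat when I let go.
- **Last checks:** In the final close picture, with the arm at rest and clear, the seat is about 0.6 to 1 mm short of the stud's axis. The leg is about 0.8 mm to one side, which is within the 4 mm allowed.
- **Disagreements:** An earlier picture, taken while the arm was still moving, gave about 2.5 mm off both ways. In the final picture the wrist camera puts the stud about 2 to 3 mm from where the scene camera did, so I judged the seat relative to the stud. The clip also looks slightly rolled about its straight leg since release.
- **Bystanders:** The arm never went near the pot, the chisel or the gourd, but I did not measure them again at the end.

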